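Turn the upside-down pigment jar right way up in its rack

TASK

One of the two pigment jars in the wooden rack was put back upside down. Pull it out, lay it on its side on the worktop and let go, take it again by the other end, and put it back cap up in its own hole, standing fully home on the bottom. Leave the other jar where it is.

Things in the scene. Friction and masses are not known exactly. Their poses are not given: they have to be found in the camera images.
- rack: Plain wooden rack, 199 x 78 x 62 mm (its x, y, z), fixed to the worktop. Origin: centre of its underside on the worktop; z up; its x axis runs along the row of two round holes, 95 mm apart. Each hole is 48 mm across, 50 mm deep with a flat bottom 12 mm above the worktop, and has a 2 mm chamfer at the mouth.
- hole_near (a point): Centre of the mouth of the hole nearer the robot, level with the rack's top (62 mm above the worktop); same axes as the rack.
- hole_far (a point): Centre of the mouth of the hole farther from the robot, level with the rack's top; same axes as the rack.
- jar_centre (a point): The jar that starts upside down, in either hole: a round jar 45 mm across and 105 mm long, about 0.11 kg, with a clear labelled body 44 mm across and a dark screw cap (21 mm long, 45 mm across) that does not come off. The point is on its axis half-way along; its z axis points along the jar from foot to cap, so straight down at the start. In a hole 55 mm of the jar stands out above the rack. Lying on the worktop it can roll a little.
- other_jar_centre (a point): The other jar, of the same kind and size, already cap up in the other hole; the point is on its axis half-way along, z axis from foot to cap (up).
There are look-alikes about, which are no part of the job. There is more than one size of the rack; the job needs the larger. What is shaped like the part that bears other_jar_centre but blue is not meant.

How it is judged:
By the outcome, as a careful person would: the job done as asked, in the order asked, and still so for the second after the job is handed in, with the robot touching nothing.
It also fails if it takes over 64 s, if anything falls off the work surface, if the arm or the gripper's body presses on something with over 40 N, if the wrist force passes 120 N, or if a joint passes its speed limit or range.

ROBOT

A 6-joint arm with a two-finger parallel gripper is mounted at the origin on a cart in front of the work surface, level with it; the furniture and walls round the work are solid. World frame = base frame: x ahead of the robot, y to its left, z up, the work surface at z = 0. Lengths are in mm, angles in rad, forces in N, time in s.
With the tool pointing down it reaches from about 400 to 925 mm from the base axis. Payload 12.5 kg.
Tool frame: the origin (TCP) lies at the very end of the fingers, on their centre line; the grasp point (between the pads) lies 19 mm behind it; z points along the fingers, y is the line along which they close (so a half turn about z gives the same grasp; the last joint's range is limited). The gripper opens to 95 mm and grips with 3 to 60 N. Pads are 20 mm wide; open, the fingers measure 119 mm over their backs; the gripper's body (75 mm by 180 mm) begins 59 mm behind the grasp point.
Start: joints at [1.19, 0.491, 1.559, -0, 1.092, -0.106], TCP at [169.579, 601.573, 214.661] pointing down, gripper open.
Joint ranges: [-3.1, 3.1], [-0.84, 2.19], [0.05, 2.79], [-1.13, 4.28], [0.06, 2.93], [-2.69, 2.69]. Speed limits (rad/s): [2.22, 2.22, 2.79, 3.14, 3.14, 3.14].

INTERFACE

Orientations are given as [roll, pitch, yaw] about the fixed x, y, z axes, in that order (R = Rz(yaw) Ry(pitch) Rx(roll)).
In Python, from cell import state, imaging, env, spot_in, mark_of gives the robot as it stands. The module is installed in compiled form; this text tells all that it offers.
- The arm moves only by the tool step_arm, never from a script. Its argument "increments" is a list of rows, each an object with "slide": the shift along the tool's x, y, z in m, a list of three; "roll": the turn about the tool's z in rad. A call has 1 to 5 rows; each row is the pose to reach, as a shift and turn from the pose commanded when the call began, along the tool's axes at that moment; what a row does not reach only later rows make up. A row lasts 1/8 s, in which the tool goes at most 62.5 mm and 10.7 degrees, less where a joint would pass 70% of its speed; a pose out of reach is approached as far as the arm can. A call with a gripper value outside its range is refused whole. "fingers" is the opening, from 0 (shut) to 1 (fully open), set as the call begins (left out, the last holds). The fingers move at their own pace and stop on an object; the grip force is fixed at half the most. Time passes only in rows, so rows that repeat a pose let the fingers close. It gives the time, the measured TCP pose, the force, the opening and the grip force at its end, in the units of the state.
- state(): the state, without advancing time (a new reading comes with each control period).
- imaging.read_camera(name): name is "scene" or "side" or "wrist"; returns a dict with "color" (384x512x3 uint8, red, green, blue), "z_map" (384x512 float32, mm along the optical axis (not along the pixel's ray), 0 where there is no reading), "intrinsics" (3x3 intrinsics, pixels), "camera_from_world" (4x4, takes a point from world to camera coordinates). Camera axes: x right, y up, looking along -z (the intrinsics and any distortion apply to the point x, -y, -z); pixel columns grow to the right and rows downward; lengths in mm; the calibration is good to about 2 mm. A picture is of the moment at which its call begins.
- env.job_done(): hands the job in; it is judged then, once.
Trained networks look in the newest picture that a camera, given by its name, has taken for a name from the list of things; names that differ only in an ending like _2 or _b are one class to them, and where a whole thing is asked for, a point or a joint stands for the part that bears it (a point fixed in the world has none). Each returns a list of dicts, best first, with "confidence" (0 to 1); they miss things now and then, are a little off and sometimes report something else, mostly with a low value. They report only what shows in the picture. A call takes as long as a camera call. They do not tell look-alikes from the thing itself.
- spot_in(camera, target): "bbox" ([left, top, right, bottom] in pixels, round what is visible of it).
- mark_of(camera, target): "uv" ([column, row] in pixels: a listed point, or the origin of a listed thing).
The state is a dict: "t": time; "joints": joint angles; "qvel": joint speeds; "tau": joint torques, N m; "eef_pos": TCP position; "tcp_rot": TCP orientation; "ft_force": force on the tool from outside, world axes, zero at the start; "moment": the same for the moment, N m; "opening": opening from 0.0 (shut) to 1.0 (fully open); "grip_force": force on a finger pad.
Only numpy, scipy, OpenCV 4.12 (cv2) and the standard library are available. Lean on these libraries where they do the work, as an engineer would, in place of code of your own. Each camera call takes 0.05 s, during which the arm holds its last target. There are 200 camera calls.

## Working session

There is one attempt and no reset: what is moved stays moved. The work goes in short steps, Python scripts to look and compute and a tool call to move; the robot and the scene stay as the last step left them, time stands still between calls to the robot, and variables do not carry over. Pictures are saved under pics/ and viewed, at most 10 in all, crops included, and the job is handed in when it is done.

Besides the shell and the picture viewer there is one more tool, called after "Call:" as name(argument=value, ...) on one line, values as JSON. step_arm: Moves the arm, as the interface text tells. Its arguments: {"type":"object","properties":{"increments":{"type":"array"},"fingers":{"type":"number"}},"required":["increments"]}

```bash
mkdir -p pics
cat > h.py <<'E'
import numpy as np, cv2
from cell import state, imaging, env, spot_in, mark_of
from scipy.spatial.transform import Rotation as R
def cam(n):
    return imaging.read_camera(n)
def cloud(d):
    z=d["z_map"].astype(float);h,w=z.shape;K=d["intrinsics"]
    u,v=np.meshgrid(np.arange(w),np.arange(h))
    x=(u-K[0,2])/K[0,0]*z;y=(v-K[1,2])/K[1,1]*z
    P=np.stack([x,-y,-z,np.ones_like(z)],-1)@np.linalg.inv(d["camera_from_world"]).T
    P=P[...,:3];P[z==0]=np.nan;return P
def save(d,n,c=None,s=1):
    im=d["color"]
    if c: im=im[c[1]:c[3],c[0]:c[2]]
    cv2.imwrite("pics/"+n,cv2.resize(im[...,::-1],None,fx=s,fy=s))
E
python3 - <<'E'
from h import *
s=state();print({k:s[k] for k in("t","eef_pos","tcp_rot","opening","ft_force")})
ds={n:cam(n) for n in("scene","side")}
cv2.imwrite("pics/a.png",np.vstack([ds[n]["color"] for n in ds])[...,::-1][:, :])
im=np.hstack([ds[n]["color"] for n in ds])[...,::-1]
cv2.imwrite("pics/a.png",cv2.resize(im,(800,300)))
save(ds["scene"],"b.png",s=1.5)
for n in ds:
  P=cloud(ds[n])
  for t in("rack","jar_centre","other_jar_centre"):
    for r in spot_in(n,t)[:4]:
      b=np.array(r["bbox"]).astype(int);print(n,t,b,round(r["confidence"],2),P[(b[1]+b[3])//2,(b[0]+b[2])//2].round())
  for t in("hole_near","hole_far","jar_centre","other_jar_centre"):
    for r in mark_of(n,t)[:4]:
      print(n,t,np.round(r["uv"]),round(r["confidence"],2))
E
```

```text
{'t': 0.0, 'eef_pos': array([169.48127498, 601.3097308 , 214.05856352]), 'tcp_rot': array([-3.14046391e+00, -1.11059234e-04,  2.86679644e+00]), 'opening': 1.0004878450326042, 'ft_force': array([ 0.00253623,  0.38972659, -0.59670875])}
scene rack [262 176 323 231] 0.97 [ 540. -289.   47.]
scene rack [165 205 265 282] 0.9 [564. -87.  60.]
scene jar_centre [211 200 240 244] 0.96 [ 549. -100.  106.]
scene other_jar_centre [183 183 209 218] 0.82 [ 637. -116.  105.]
scene other_jar_centre [210 160 232 206] 0.6 [ 672. -219.   78.]
scene hole_near [230. 234.] 0.96
scene hole_near [300. 201.] 0.66
scene hole_far [281. 183.] 0.94
scene hole_far [194. 209.] 0.9
scene jar_centre [225. 231.] 0.73
scene other_jar_centre [198. 209.] 0.9
scene other_jar_centre [220. 186.] 0.63
side rack [223 209 295 250] 0.97 [ 559. -340.   48.]
side rack [209 163 288 201] 0.59 [ 598. -160.   54.]
side jar_centre [222 156 239 178] 0.71 [ 557. -142.   97.]
side other_jar_centre [254 146 275 174] 0.71 [ 646. -150.  104.]
side other_jar_centre [283 169 302 211] 0.68 [ 679. -253.   66.]
side hole_near [227. 174.] 0.89
side hole_near [241. 221.] 0.86
side hole_far [273. 220.] 0.91
side hole_far [266. 171.] 0.78
side jar_centre [231. 175.] 0.8
side other_jar_centre [289. 190.] 0.64
side other_jar_centre [266. 164.] 0.55
```

View pics/b.png

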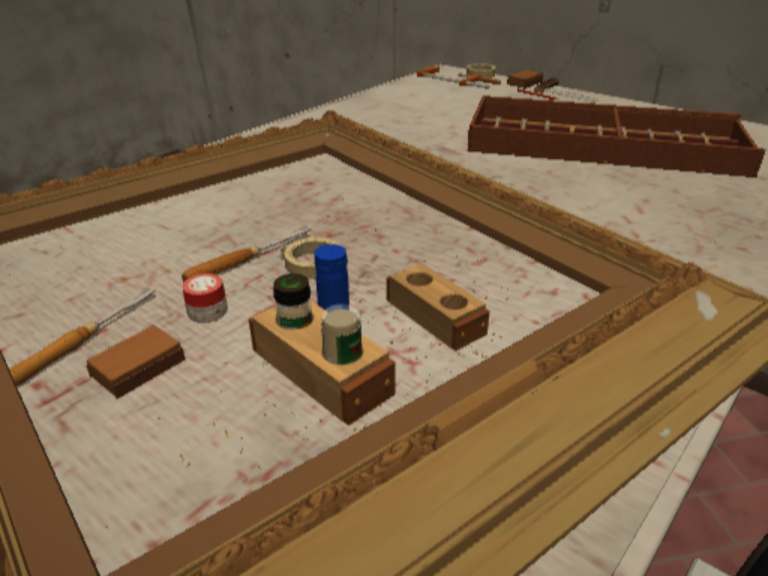

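View pics/a.png

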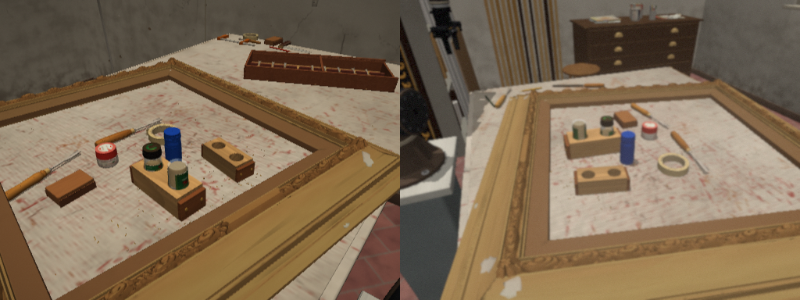

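Scene picture (768×576 px): the larger rack is at about (320,355). Its near jar at (342,335) shows a pale foot and no cap, so it is the upside-down one. Its far jar at (292,300) is cap-up with a dark cap. The look-alikes are the blue jar at (332,278), the red-capped pot at (205,297), and the smaller empty rack at (437,300). I choose the near jar in the big rack.

Run:
```python
from h import *
d={n:cam(n) for n in("scene","side")}
save(d["scene"],"c.png",(150,140,340,290),3)
A=[]
for n in d:
  P=cloud(d[n]);q=P.reshape(-1,3);q=q[~np.isnan(q).any(1)]
  A.append(q)
  m=(abs(q[:,2]-62)<4)&(abs(q[:,0]-593)<140)&(abs(q[:,1]+110)<90)
  r=q[m][:,:2].astype(np.float32)
  print(n,len(r),cv2.minAreaRect(r))
  m=(q[:,2]>75)&(q[:,2]<125)&(abs(q[:,0]-593)<140)&(abs(q[:,1]+110)<70)
  lab=q[m]; 
  for s in (lab[lab[:,0]<600],lab[lab[:,0]>600]):
    t=s[s[:,2]>np.percentile(s[:,2],97)-5]; print(' jar',len(s),s.min(0).round(),s.max(0).round(),t.mean(0).round(1))
q=np.vstack(A)
for x in range(860,340,-20):
  print(x,' '.join('%4s'%('.' if not (m:=(abs(q[:,0]-x)<10)&(abs(q[:,1]-y)<10)).any() else int(q[m][:,2].max())) for y in range(200,-420,-20)))
```

```text
scene 1475 ((608.360107421875, -123.80809783935547), (79.95185852050781, 177.90235900878906), 83.15447235107422)
 jar 773 [ 537. -140.   75.] [583. -95. 119.] [ 559.3 -116.5  114.7]
 jar 674 [ 631. -153.   75.] [ 677. -105.  119.] [ 653.  -127.3  116.1]
side 740 ((608.7559204101562, -125.76858520507812), (82.04834747314453, 175.15731811523438), 83.04877471923828)
 jar 364 [ 538. -144.   75.] [ 583. -100.  119.] [ 560.4 -122.6  115.9]
 jar 349 [ 633. -156.   75.] [ 677. -109.  121.] [ 654.5 -133.7  117.5]
860   77   53   49   45    2    2    3    4    2    2    4    2    1    1    1   52   53   52    2    2    3    3    3    2   23   26   25   24    2    3    2
840   68   52   49   38    2    2   18   28   28   29   29   21    2    1   50   53   52   53    3    3    2    4    4    1   26   27   26   26   26    2    2
820   70   51   47    3    1    1   30   32   33   32   33   32    2    2   51   53   54   53    3    2    3    2    3   24   26    3    4   25   26    3    4
800   61   51   47    2    3    1   30   33   32   32   33   32   22    3    3   51   52   51    3    3    3    2
[... 2843 characters left out ...]
  49   48   46   46   44    3    3    3    3    2    3    3    3
420   66   67   69   68   71   73   81   82   79   74   77   81   81   70   67   65   58   54   53   53   51   50   49   48   47   46   46   33    3    3    3
400   49   52   54   57   63   68   69   69   69   72   80   84   83   81   82   82   83   79   70   68   58   53   53   53   52   51   51   49   49   48   47
380   41   42   43   45   48   52   55   58   62   65   68   68   69   78   82   82   83   82   82   83   82   81   68   69   64   59   56   53   52   52   50
360   39   38   38   38   39   43   43   45   48   51   53   56   59   62   67   68   75   80   82   82   83   82   79   74   79   78   76   68   69   60   55
```

View pics/c.png

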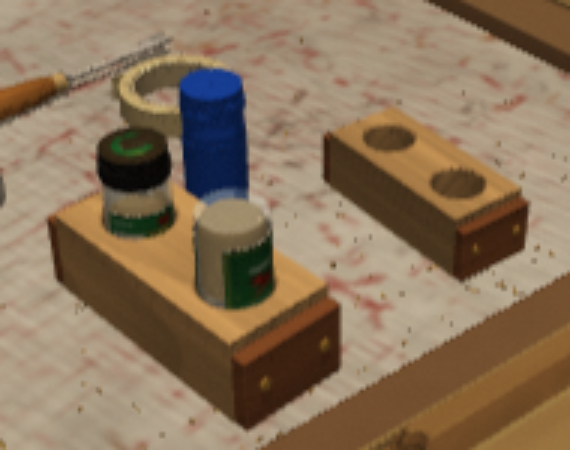

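The close crop confirms it: the near jar (crop 235,250) is foot up with its label inverted, and the far jar (133,185) is cap up. I'll go above the near jar.

```bash
cat >> h.py <<'E'
def go(p,yaw=None):
    s=state();M=R.from_euler('xyz',s["tcp_rot"]).as_matrix()
    d=M.T@(np.array(p,float)-s["eef_pos"])
    r=0
    if yaw is not None: r=-((yaw-s["tcp_rot"][2]+np.pi/2)%np.pi-np.pi/2)
    print("t",round(s["t"],2),"at",s["eef_pos"].round(1),"slide",(d/1000).round(4),"roll",round(r,3),"open",round(s["opening"],3))
E
python3 -c "
from h import *
go((560.5,-120.5,214),-0.115)"
```

```text
t 0.9 at [169.6 601.6 214.7] slide [-0.5722 -0.5889  0.0006] roll -0.16 open 1.003
```

Call:
step_arm(increments=[{"slide": [-0.04,-0.041,0],"roll": -0.03},{"slide": [-0.08,-0.082,0],"roll": -0.06},{"slide": [-0.12,-0.124,0],"roll": -0.1},{"slide": [-0.16,-0.165,0],"roll": -0.13},{"slide": [-0.2,-0.206,0],"roll": -0.16}])

```text
t: 1.52
eef_pos: [306.8, 347.5, 214.9]
tcp_rot: [3.141, 0.001, 3.028]
ft_force: [0.7, -0.5, -0.0]
opening: 1.003
grip_force: 0.0
```

```bash
python3 -c "
from h import *
go((560.5,-120.5,214),-0.115)"
```

```text
t 1.52 at [306.8 347.5 214.9] slide [-0.305  -0.4362  0.0008] roll 0.002 open 1.003
```

Call:
step_arm(increments=[{"slide": [-0.034,-0.048,0]},{"slide": [-0.068,-0.096,0]},{"slide": [-0.102,-0.144,0]},{"slide": [-0.136,-0.192,0]},{"slide": [-0.17,-0.24,0]}])

```text
invalid input at $.increments[0]: expected keys slide, roll
```

Call:
step_arm(increments=[{"slide": [-0.034,-0.048,0]},{"slide": [-0.068,-0.096,0]},{"slide": [-0.102,-0.144,0]},{"slide": [-0.13,-0.186,0]},{"slide": [-0.13,-0.186,0]}])

```text
invalid input at $.increments[0]: expected keys slide, roll
```

Run:
```python
from h import *
go((560.5,-120.5,170),-0.115)
d=cam("wrist");save(d,"w1.png");P=cloud(d);q=P.reshape(-1,3);q=q[~np.isnan(q).any(1)]
for c in((560,-120),(654,-131)):
  m=(q[:,2]>108)&(q[:,2]<125)&(np.hypot(q[:,0]-c[0],q[:,1]-c[1])<40);s=q[m]
  if len(s): print(c,len(s),s.min(0).round(1),s.max(0).round(1),cv2.minEnclosingCircle(s[:,:2].astype(np.float32)))
for t in("jar_centre","other_jar_centre","hole_near"):
  for r in mark_of("wrist",t)[:2]: print(t,np.round(r["uv"]),round(r["confidence"],2))
```

```text
t 1.52 at [306.8 347.5 214.9] slide [-0.305  -0.4363  0.0448] roll 0.002 open 1.003
```

View pics/w1.png

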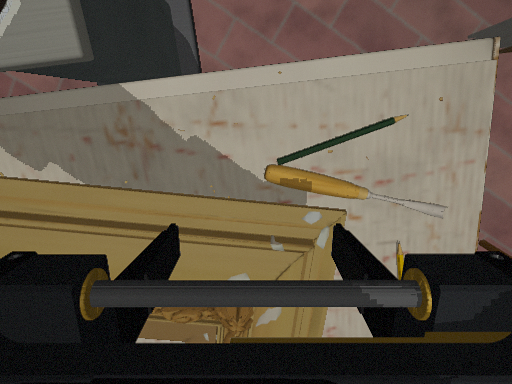

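The roll key is required and the arm did not move. The wrist picture shows the frame corner at (320,220) and no jars yet.

Call:
step_arm(increments=[{"slide": [-0.034,-0.048,0],"roll": 0},{"slide": [-0.068,-0.096,0],"roll": 0},{"slide": [-0.102,-0.144,0],"roll": 0},{"slide": [-0.136,-0.192,0],"roll": 0},{"slide": [-0.17,-0.24,0],"roll": 0}])

```text
t: 2.35
eef_pos: [448.6, 90.6, 214.8]
tcp_rot: [3.141, 0.001, 3.028]
ft_force: [0.7, 1.6, -0.3]
opening: 1.002
grip_force: 0.0
```

Call:
step_arm(increments=[{"slide": [-0.034,-0.048,0],"roll": 0},{"slide": [-0.068,-0.096,0],"roll": 0},{"slide": [-0.102,-0.144,0],"roll": 0},{"slide": [-0.133,-0.194,0],"roll": 0},{"slide": [-0.133,-0.194,0],"roll": 0}])

```text
t: 2.98
eef_pos: [559.2, -118.6, 213.8]
tcp_rot: [-3.142, 0.0, 3.025]
ft_force: [-0.5, 1.1, -0.4]
opening: 1.0
grip_force: 0.0
```

Run:
```python
from h import *
go((560.5,-120.5,170),-0.115)
d=cam("wrist");save(d,"w2.png");P=cloud(d);q=P.reshape(-1,3);q=q[~np.isnan(q).any(1)]
for c in((560,-120),(654,-131)):
  m=(q[:,2]>108)&(q[:,2]<125)&(np.hypot(q[:,0]-c[0],q[:,1]-c[1])<40);s=q[m]
  if len(s): print(c,len(s),s.min(0).round(1),s.max(0).round(1),cv2.minEnclosingCircle(s[:,:2].astype(np.float32)))
for t in("jar_centre","other_jar_centre","hole_near"):
  for r in mark_of("wrist",t)[:2]: print(t,np.round(r["uv"]),round(r["confidence"],2))
```

```text
t 2.98 at [ 559.2 -118.6  213.8] slide [-0.0015 -0.0017  0.0438] roll -0.002 open 1.0
(560, -120) 1728 [ 539.6 -141.7  108. ] [584.3 -96.8 118.1] ((562.2085571289062, -119.43939208984375), 22.66339683532715)
(654, -131) 526 [ 633.9 -150.9  108. ] [ 651.6 -109.2  118. ] ((650.1378173828125, -130.02374267578125), 20.90705108642578)
jar_centre [256. 186.] 0.73
other_jar_centre [254. 262.] 0.83
other_jar_centre [180. 286.] 0.8
hole_near [ 89. 172.] 0.77
```

View pics/w2.png

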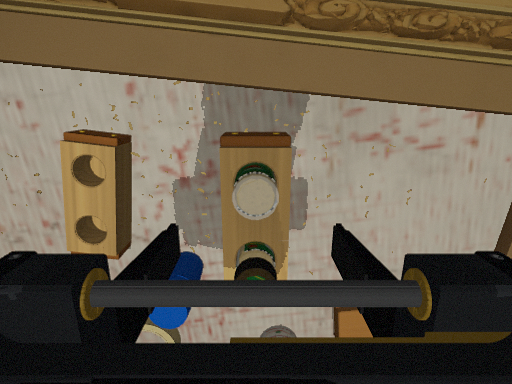

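The near jar is at (255,195), foot up, centred between the fingers, and the far jar is at (256,262). I'll go down and grip the foot end.

Call:
step_arm(increments=[{"slide": [-0.0025,-0.001,0.05],"roll": 0},{"slide": [-0.0025,-0.001,0.095],"roll": 0},{"slide": [-0.0025,-0.001,0.124],"roll": 0},{"slide": [-0.0025,-0.001,0.124],"roll": 0},{"slide": [-0.0025,-0.001,0.124],"roll": 0}])

```text
t: 3.8
eef_pos: [560.4, -117.4, 92.0]
tcp_rot: [-3.141, 0.002, 3.028]
ft_force: [-1.2, -0.8, -0.3]
opening: 1.004
grip_force: 0.0
```

Call:
step_arm(increments=[{"slide": [0,0,0],"roll": 0},{"slide": [0,0,0],"roll": 0},{"slide": [0,0,0],"roll": 0},{"slide": [0,0,0],"roll": 0},{"slide": [0,0,0],"roll": 0}], fingers=0.4)

```text
t: 4.42
eef_pos: [559.8, -118.1, 90.6]
tcp_rot: [3.141, -0.0, 3.027]
ft_force: [-0.3, -0.1, 0.0]
opening: 0.534
grip_force: 0.0
```

Call:
step_arm(increments=[{"slide": [0,0,0],"roll": 0},{"slide": [0,0,0],"roll": 0},{"slide": [0,0,-0.02],"roll": 0},{"slide": [0,0,-0.04],"roll": 0},{"slide": [0,0,-0.06],"roll": 0}])

```text
t: 5.05
eef_pos: [559.7, -118.0, 151.0]
tcp_rot: [3.141, -0.0, 3.027]
ft_force: [0.5, -0.8, -0.7]
opening: 0.462
grip_force: 30.0
```

Call:
step_arm(increments=[{"slide": [0,0.04,0],"roll": 0.18},{"slide": [0,0.085,0],"roll": 0.36},{"slide": [0,0.085,0],"roll": 0.54},{"slide": [0,0.085,0.02],"roll": 0.72},{"slide": [0,0.085,0.042],"roll": 0.9}])

```text
t: 5.68
eef_pos: [569.6, -33.4, 108.2]
tcp_rot: [3.141, 0.0, 2.121]
ft_force: [-0.4, -0.0, -1.3]
opening: 0.461
grip_force: 30.0
```

Call:
step_arm(increments=[{"slide": [0,0,0],"roll": 0.17},{"slide": [0,0,0],"roll": 0.34},{"slide": [0,0,0],"roll": 0.51},{"slide": [0,0,0],"roll": 0.67},{"slide": [0,0,0],"roll": 0.67}])

```text
t: 6.3
eef_pos: [569.5, -33.6, 108.5]
tcp_rot: [-3.141, -0.0, 1.458]
ft_force: [-0.5, 0.0, -1.5]
opening: 0.457
grip_force: 30.0
```

Run:
```python
from h import *
go((560,-118,109),1.456); s=state(); print(s["joints"].round(2),s["ft_force"].round(1),s["grip_force"],s["tcp_rot"].round(3))
```

```text
t 6.3 at [569.5 -33.6 108.5] slide [-0.0849  0.0001 -0.0006] roll 0.002 open 0.457
[-0.17  0.54  1.8   0.    0.8  -0.06] [-0.5  0.  -1.5] 29.989479943178594 [-3.141 -0.     1.458]
```

Call:
step_arm(increments=[{"slide": [-0.024,0,0],"roll": 0},{"slide": [-0.034,0,-0.002],"roll": 0},{"slide": [-0.042,0,-0.003],"roll": 0},{"slide": [-0.051,0,-0.003],"roll": 0},{"slide": [-0.06,0,-0.002],"roll": 0}])

```text
t: 6.92
eef_pos: [563.2, -93.0, 111.1]
tcp_rot: [3.14, -0.001, 1.458]
ft_force: [2.7, 4.9, 1.0]
opening: 0.453
grip_force: 30.0
```

Run:
```python
from h import *
d=cam("side");save(d,"s1.png",(170,110,330,230),4)
```

```text
(no output)
```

View pics/s1.png

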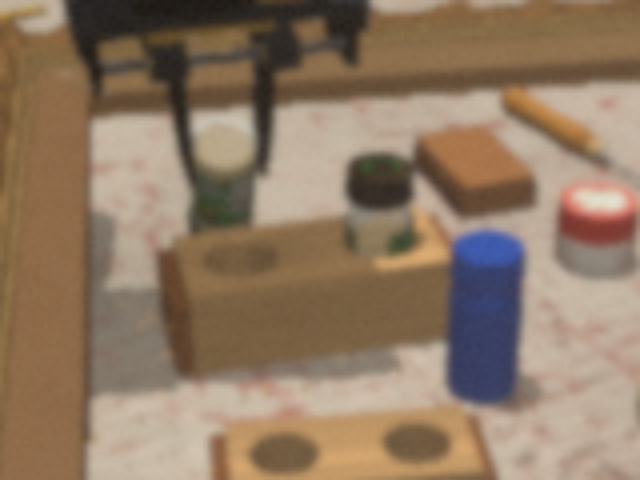

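The crop shows the jar at (222,170) tilting toward the rack over its edge, still held, at about 5 N. I'll continue.

Call:
step_arm(increments=[{"slide": [-0.009,0,0.003],"roll": 0},{"slide": [-0.0175,0,0.006],"roll": 0},{"slide": [-0.025,0,0.011],"roll": 0},{"slide": [-0.033,0,0.017],"roll": 0},{"slide": [-0.041,0,0.025],"roll": 0}])

```text
t: 7.6
eef_pos: [558.5, -134.4, 86.3]
tcp_rot: [3.14, 0.001, 1.458]
ft_force: [-0.3, -0.4, 4.4]
opening: 0.453
grip_force: 30.0
```

Call:
step_arm(increments=[{"slide": [0,0,-0.02],"roll": 0},{"slide": [0.05,0,-0.03],"roll": 0},{"slide": [0.11,0,-0.03],"roll": 0},{"slide": [0.17,0,-0.03],"roll": 0},{"slide": [0.17,0,-0.03],"roll": 0}])

```text
t: 8.22
eef_pos: [577.2, 38.4, 115.6]
tcp_rot: [-3.141, 0.0, 1.463]
ft_force: [0.3, -2.1, -1.0]
opening: 0.451
grip_force: 30.0
```

Run:
```python
from h import *
go((560,-118,50),1.456)
d=cam("scene");d2=cam("side")
im=np.hstack([cv2.resize(x["color"][c[1]:c[3],c[0]:c[2]],(400,300)) for x,c in((d,(100,140,300,290)),(d2,(150,70,310,190)))])
cv2.imwrite("pics/s2.png",im[...,::-1])
for D in(d,d2):
  P=cloud(D).reshape(-1,3);P=P[~np.isnan(P).any(1)]
  m=(abs(P[:,0]-573)<18)&(P[:,1]>-70)&(P[:,1]<120)&(P[:,2]>25)&(P[:,2]<95);s=P[m]
  for y in range(-70,120,10):
    k=s[abs(s[:,1]-y)<5]
    if len(k):print(y,k[:,2].min().round(),k[:,2].max().round(),len(k))
```

```text
t 8.22 at [577.2  38.4 115.6] slide [-0.1574 -0.0002  0.0656] roll 0.007 open 0.451
110 89.0 94.0 6
80 94.0 94.0 1
110 85.0 85.0 1
```

View pics/s2.png

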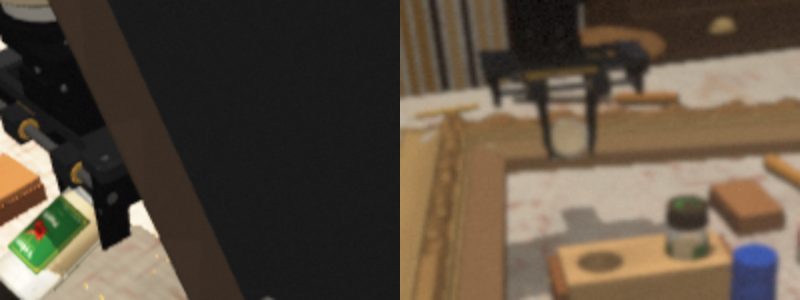

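The jar is held strongly tilted (label at 50,245 in the left crop, foot disc at 570,138 in the right). I'll lower the cap end to the top and then fold it flat.

Call:
step_arm(increments=[{"slide": [0,0,0.05],"roll": 0},{"slide": [0,0,0.078],"roll": 0},{"slide": [-0.002,0,0.084],"roll": 0},{"slide": [-0.005,0,0.09],"roll": 0},{"slide": [-0.007,0,0.095],"roll": 0}])

```text
t: 8.95
eef_pos: [577.2, 27.1, 21.5]
tcp_rot: [3.14, 0.0, 1.456]
ft_force: [-1.2, -3.9, 2.9]
opening: 0.449
grip_force: 30.0
```

Call:
step_arm(increments=[{"slide": [-0.002,0,0.004],"roll": 0},{"slide": [-0.004,0,0.008],"roll": 0},{"slide": [-0.006,0,0.012],"roll": 0},{"slide": [-0.006,0,0.0155],"roll": 0},{"slide": [-0.006,0,0.0155],"roll": 0}])

```text
t: 9.57
eef_pos: [575.9, 22.0, 4.8]
tcp_rot: [-3.141, -0.0, 1.457]
ft_force: [0.4, -1.7, 1.2]
opening: 0.447
grip_force: 30.0
```

Call:
step_arm(increments=[{"slide": [0,0,-0.001],"roll": 0},{"slide": [0,0,-0.001],"roll": 0},{"slide": [0,0,-0.001],"roll": 0},{"slide": [0,0,-0.001],"roll": 0},{"slide": [0,0,-0.001],"roll": 0}], fingers=0.75)

```text
t: 10.2
eef_pos: [575.9, 22.0, 6.1]
tcp_rot: [-3.142, -0.0, 1.457]
ft_force: [-1.4, 0.8, -0.6]
opening: 0.746
grip_force: 0.0
```

Call:
step_arm(increments=[{"slide": [0,0,-0.04],"roll": 0},{"slide": [0,0,-0.09],"roll": 0},{"slide": [-0.03,0,-0.14],"roll": 0},{"slide": [-0.03,0,-0.19],"roll": 0},{"slide": [-0.03,0,-0.19],"roll": 0}])

```text
t: 10.82
eef_pos: [573.8, -8.2, 199.8]
tcp_rot: [3.135, -0.0, 1.456]
ft_force: [-0.3, -0.5, -0.5]
opening: 0.753
grip_force: 0.0
```

Run:
```python
from h import *
go((575,90,60),1.456)
d=cam("wrist");d2=cam("scene")
cv2.imwrite("pics/s3.png",np.hstack([d["color"],cv2.resize(d2["color"][150:310,60:360],(512,384))])[...,::-1][:, :])
im=cv2.imread("pics/s3.png");cv2.imwrite("pics/s3.png",cv2.resize(im,(800,300)))
for D in(d,d2,cam("side")):
  P=cloud(D).reshape(-1,3);P=P[~np.isnan(P).any(1)]
  m=(abs(P[:,0]-573)<70)&(P[:,1]>-65)&(P[:,1]<160)&(P[:,2]>15)&(P[:,2]<60);s=P[m]
  if len(s)>20:print(len(s),s.min(0).round(),s.max(0).round(),cv2.minAreaRect(s[:,:2].astype(np.float32)))
```

```text
t 10.82 at [573.8  -8.2 199.8] slide [ 0.0977 -0.011   0.1397] roll 0.0 open 0.753
5146 [503.  18.  17.] [608. 160.  48.] ((550.718017578125, 89.02348327636719), (133.6833953857422, 110.40342712402344), 83.30160522460938)
2113 [503.  21.  15.] [606. 160.  47.] ((546.335693359375, 89.23872375488281), (128.64495849609375, 107.46769714355469), 80.74776458740234)
347 [503.  15.  15.] [606. 159.  48.] ((550.1923828125, 86.59230041503906), (135.90000915527344, 106.70043182373047), 83.86217498779297)
```

View pics/s3.png

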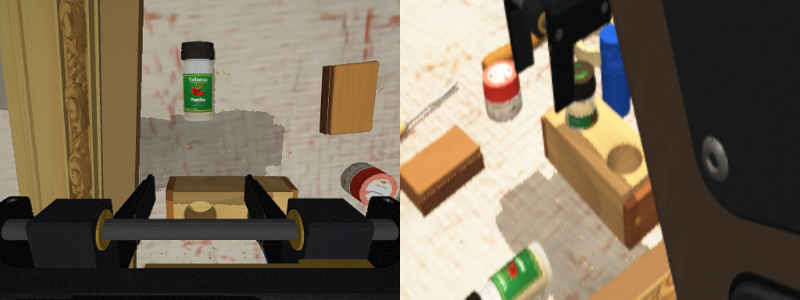

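The jar lies at rest, foot at (198,115) toward the rack and cap at (197,48) away from it. I'll measure its pose.

Run:
```python
from h import *
for n in("wrist","side"):
  D=cam(n)
  P=cloud(D).reshape(-1,3);P=P[~np.isnan(P).any(1)]
  m=(P[:,0]>545)&(P[:,0]<640)&(P[:,1]>-65)&(P[:,1]<160)&(P[:,2]>25)&(P[:,2]<60);s=P[m]
  print(n,len(s),s.min(0).round(),s.max(0).round(),cv2.minAreaRect(s[:,:2].astype(np.float32)))
```

```text
wrist 4153 [554.  18.  25.] [608. 124.  47.] ((581.4368286132812, 70.35016632080078), (104.35467529296875, 44.298824310302734), 83.79068756103516)
side 270 [554.  16.  25.] [605. 126.  48.] ((579.443115234375, 69.6082763671875), (107.2674331665039, 43.12635040283203), 82.75080871582031)
```

Call:
step_arm(increments=[{"slide": [0.055,-0.0015,0],"roll": 0},{"slide": [0.11,-0.0015,0.02],"roll": 0},{"slide": [0.136,-0.0015,0.07],"roll": 0},{"slide": [0.136,-0.0015,0.13],"roll": 0},{"slide": [0.136,-0.0015,0.17],"roll": 0}])

```text
t: 11.7
eef_pos: [584.9, 128.0, 22.4]
tcp_rot: [-3.138, 0.001, 1.458]
ft_force: [-0.3, 0.1, 0.5]
opening: 0.753
grip_force: 0.0
```

Call:
step_arm(increments=[{"slide": [0,0,0.015],"roll": 0},{"slide": [0,0,0.025],"roll": 0},{"slide": [0,0,0.025],"roll": 0},{"slide": [0,0,0.025],"roll": 0}])

```text
t: 12.2
eef_pos: [587.1, 127.5, 2.1]
tcp_rot: [3.14, -0.0, 1.457]
ft_force: [0.5, -0.9, 0.1]
opening: 0.749
grip_force: 0.0
```

Call:
step_arm(increments=[{"slide": [0,0,0],"roll": 0},{"slide": [0,0,0],"roll": 0},{"slide": [0,0,0],"roll": 0},{"slide": [0,0,0],"roll": 0},{"slide": [0,0,0],"roll": 0}], fingers=0.4)

```text
t: 12.82
eef_pos: [586.6, 127.5, 1.2]
tcp_rot: [3.141, -0.0, 1.457]
ft_force: [0.3, -1.2, 1.9]
opening: 0.456
grip_force: 30.0
```

Call:
step_arm(increments=[{"slide": [-0.001,0,-0.006],"roll": 0},{"slide": [-0.003,0,-0.012],"roll": 0},{"slide": [-0.0055,0,-0.0185],"roll": 0},{"slide": [-0.0095,0,-0.027],"roll": 0},{"slide": [-0.014,0,-0.036],"roll": 0}])

```text
t: 13.45
eef_pos: [584.9, 113.2, 37.8]
tcp_rot: [3.141, -0.0, 1.457]
ft_force: [1.0, -0.0, -2.1]
opening: 0.459
grip_force: 30.0
```

```bash
cat > tilt.py <<'E'
from h import *
import sys
y0,y1=map(float,sys.argv[1:3])
go((580,60,60))
for n in("wrist","side"):
  D=cam(n);P=cloud(D).reshape(-1,3);P=P[~np.isnan(P).any(1)]
  m=(abs(P[:,0]-580)<25)&(P[:,1]>y0)&(P[:,1]<y1)&(P[:,2]>5)&(P[:,2]<200);s=P[m]
  for y in np.arange(y0,y1,10):
    k=s[abs(s[:,1]-y)<5]
    if len(k)>3:print(n,y,"z",k[:,2].min().round(),k[:,2].max().round(),len(k))
E
python3 tilt.py 0 130
```

```text
t 13.45 at [584.9 113.2  37.8] slide [-0.0534  0.0012 -0.0222] roll 0 open 0.459
wrist 60.0 z 61.0 64.0 6
wrist 70.0 z 57.0 77.0 189
wrist 80.0 z 57.0 80.0 1054
wrist 90.0 z 67.0 82.0 903
wrist 100.0 z 60.0 105.0 129
wrist 110.0 z 37.0 117.0 2526
wrist 120.0 z 37.0 128.0 517
side 0.0 z 42.0 78.0 55
side 10.0 z 36.0 80.0 111
side 20.0 z 70.0 82.0 26
side 30.0 z 69.0 81.0 22
side 40.0 z 64.0 83.0 24
side 50.0 z 64.0 83.0 21
side 60.0 z 56.0 83.0 26
side 70.0 z 71.0 142.0 18
side 80.0 z 56.0 183.0 62
side 90.0 z 64.0 200.0 274
side 100.0 z 41.0 199.0 87
side 110.0 z 47.0 195.0 33
```

The depth shows the jar still horizontal: a top at z≈82 all along it, foot end at y≈4. To swing the foot down I'll press the lower part of its face against the rack's top edge and rise along an arc.

Call:
step_arm(increments=[{"slide": [-0.03,0,-0.02],"roll": 0},{"slide": [-0.065,0,-0.02],"roll": 0},{"slide": [-0.08,0,-0.02],"roll": 0},{"slide": [-0.08,0,-0.02],"roll": 0}])

```text
t: 14.05
eef_pos: [575.8, 33.6, 57.0]
tcp_rot: [-3.141, -0.0, 1.455]
ft_force: [-0.2, 0.2, -1.8]
opening: 0.457
grip_force: 30.0
```

Call:
step_arm(increments=[{"slide": [-0.003,0,0],"roll": 0},{"slide": [-0.005,0,0],"roll": 0}])

```text
t: 14.3
eef_pos: [575.3, 29.8, 57.0]
tcp_rot: [-3.141, -0.0, 1.458]
ft_force: [0.9, -0.5, -1.4]
opening: 0.46
grip_force: 30.0
```

Call:
step_arm(increments=[{"slide": [-0.002,0,0],"roll": 0},{"slide": [-0.004,0,0],"roll": 0}])

```text
t: 14.55
eef_pos: [575.4, 27.4, 57.5]
tcp_rot: [3.14, -0.003, 1.456]
ft_force: [3.2, 26.4, 2.7]
opening: 0.459
grip_force: 30.0
```

Call:
step_arm(increments=[{"slide": [-0.002,0,0],"roll": 0},{"slide": [-0.004,0,0],"roll": 0}])

```text
t: 14.8
eef_pos: [575.6, 25.2, 58.0]
tcp_rot: [3.139, -0.005, 1.456]
ft_force: [4.3, 30.1, 5.8]
opening: 0.462
grip_force: 30.0
```

Call:
step_arm(increments=[{"slide": [0.001,0,-0.006],"roll": 0},{"slide": [0.001,0,-0.012],"roll": 0},{"slide": [0,0,-0.019],"roll": 0},{"slide": [-0.003,0,-0.027],"roll": 0},{"slide": [-0.007,0,-0.036],"roll": 0}])

```text
t: 15.42
eef_pos: [573.5, 13.7, 93.7]
tcp_rot: [-3.142, 0.0, 1.457]
ft_force: [0.0, -1.0, -1.4]
opening: 0.46
grip_force: 30.0
```

```bash
sed -i 's/"wrist","side"/"side",/' tilt.py; python3 tilt.py -90 30; python3 -c "
from h import *
save(cam('side'),'s4.png',(170,90,330,210),4)"
```

```text
t 15.43 at [573.5  13.7  93.7] slide [0.0468 0.0012 0.0337] roll 0 open 0.46
side -90.0 z 62.0 120.0 95
side -80.0 z 62.0 123.0 43
side -70.0 z 113.0 124.0 22
side -60.0 z 113.0 127.0 23
side -50.0 z 115.0 130.0 25
side -40.0 z 119.0 133.0 25
side -30.0 z 120.0 196.0 32
side -20.0 z 125.0 198.0 72
side -10.0 z 121.0 200.0 70
side 0.0 z 108.0 199.0 103
side 10.0 z 123.0 191.0 22
side 20.0 z 125.0 186.0 5
```

View pics/s4.png

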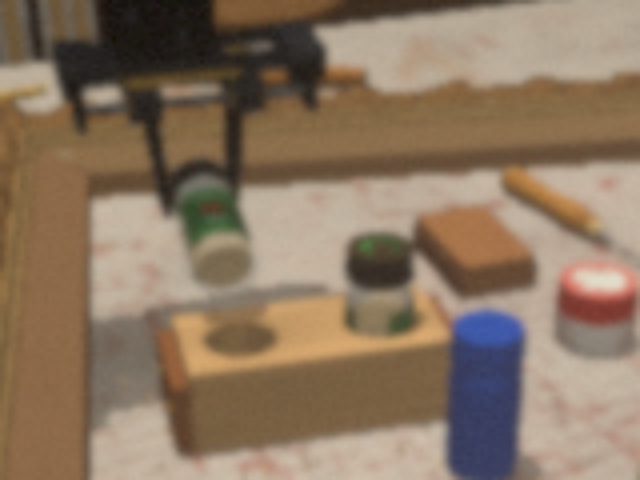

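The crop shows the jar tilted about 14° foot-down (foot at 220,265) and raised clear of the edge. I'll back off, lower, and press the edge again, following the arc more closely.

Call:
step_arm(increments=[{"slide": [0.012,0,0],"roll": 0},{"slide": [0.012,0,0.009],"roll": 0},{"slide": [0.006,0,0.009],"roll": 0},{"slide": [0.003,0,0.009],"roll": 0},{"slide": [0.001,0,0.009],"roll": 0}])

```text
t: 16.15
eef_pos: [573.7, 14.8, 84.1]
tcp_rot: [3.142, -0.0, 1.456]
ft_force: [-0.2, 0.2, -1.4]
opening: 0.463
grip_force: 30.0
```

Call:
step_arm(increments=[{"slide": [-0.002,0,0],"roll": 0},{"slide": [-0.004,0,0],"roll": 0}])

```text
t: 16.4
eef_pos: [573.2, 11.0, 84.2]
tcp_rot: [3.141, -0.0, 1.457]
ft_force: [-1.0, -0.4, -1.3]
opening: 0.462
grip_force: 30.0
```

Call:
step_arm(increments=[{"slide": [-0.002,0,0],"roll": 0},{"slide": [-0.003,0,0],"roll": 0}])

```text
t: 16.65
eef_pos: [572.9, 8.1, 84.2]
tcp_rot: [3.142, -0.0, 1.457]
ft_force: [-0.5, 0.2, -0.9]
opening: 0.465
grip_force: 30.0
```

Call:
step_arm(increments=[{"slide": [0.026,0,0],"roll": 0},{"slide": [0.026,0,0.012],"roll": 0},{"slide": [0.026,0,0.012],"roll": 0},{"slide": [0.024,0,0.012],"roll": 0}])

```text
t: 17.15
eef_pos: [575.5, 31.6, 72.0]
tcp_rot: [-3.141, -0.0, 1.457]
ft_force: [0.6, 0.1, -1.3]
opening: 0.458
grip_force: 30.0
```

```bash
cat > ang.py <<'E'
from h import *
import sys
a=[float(v) for v in sys.argv[1:]]
s=state();e=s["eef_pos"];print("t",round(s["t"],2),"tcp",e.round(1))
D=cam("side");P=cloud(D).reshape(-1,3);P=P[~np.isnan(P).any(1)]
G=e+[0,0,19];n=np.array([.114,.993]);x=np.array([.993,-.114])
u=(P[:,:2]-G[:2])@n;v=(P[:,:2]-G[:2])@x;w=P[:,2]-G[2]
m=(abs(v)<30)&(np.hypot(u,w)<125)&(u<a[0])&(P[:,2]>a[1])
from scipy.optimize import least_squares
u,v,w=u[m],v[m],w[m];print(len(u))
# cylinder through (0,b) at angle al below -n, radius 22
f=lambda p:np.hypot(v-p[2],-(-np.sin(p[0]))*(-1)*0+ (u*-np.sin(p[0])+w*np.cos(p[0])-p[1]))-22.2
# jar axis dir from G: -(cos,sin); perpendicular p=(-sin,cos)
best=min((least_squares(f,[t,0,0],loss="soft_l1") for t in(.1,.5,1.,1.4)),key=lambda r:r.cost)
al=best.x[0];s_=-(u*np.cos(al)+w*np.sin(al))
print("alpha deg",np.degrees(al).round(1),"off",best.x[1:].round(1),"rms",np.median(abs(f(best.x))).round(2),"foot dist",np.percentile(s_[abs(f(best.x))<6],[98,100]).round(1))
E
python3 ang.py -30 66
```

```text
t 17.15 tcp [575.5  31.6  72. ]
434
alpha deg 62.6 off [67.8 -0.3] rms 4.87 foot dist [66.2 68.6]
```

```bash
sed -i 's/loss="soft_l1")/loss="soft_l1",bounds=([-.3,-5,-5],[1.7,5,5]))/; s/, *key/,key/' ang.py; python3 ang.py -40 66
```

```text
t 17.2 tcp [575.6  31.3  72.2]
366
alpha deg 11.9 off [ 5.  -0.4] rms 1.03 foot dist [106.2 107.3]
```

Call:
step_arm(increments=[{"slide": [-0.005,0,-0.003],"roll": 0},{"slide": [-0.009,0,-0.003],"roll": 0},{"slide": [-0.009,0,-0.003],"roll": 0}])

```text
t: 17.62
eef_pos: [574.6, 22.7, 75.3]
tcp_rot: [3.141, -0.0, 1.456]
ft_force: [-0.2, -0.0, -0.5]
opening: 0.461
grip_force: 30.0
```

Call:
step_arm(increments=[{"slide": [-0.002,0,0],"roll": 0},{"slide": [-0.003,0,0],"roll": 0}])

```text
t: 17.88
eef_pos: [574.4, 20.6, 75.2]
tcp_rot: [3.141, -0.001, 1.456]
ft_force: [1.8, 7.9, 1.4]
opening: 0.463
grip_force: 30.0
```

Call:
step_arm(increments=[{"slide": [-0.002,0,-0.002],"roll": 0},{"slide": [-0.0035,0,-0.005],"roll": 0},{"slide": [-0.0055,0,-0.009],"roll": 0}])

```text
t: 18.25
eef_pos: [574.0, 15.7, 84.5]
tcp_rot: [3.141, -0.001, 1.457]
ft_force: [1.0, 5.8, 0.8]
opening: 0.465
grip_force: 30.0
```

Call:
step_arm(increments=[{"slide": [-0.002,0,-0.004],"roll": 0},{"slide": [-0.004,0,-0.008],"roll": 0}])

```text
t: 18.5
eef_pos: [573.3, 11.0, 92.4]
tcp_rot: [3.141, -0.0, 1.457]
ft_force: [0.3, 1.8, -1.3]
opening: 0.462
grip_force: 30.0
```

```bash
python3 ang.py -40 66
```

```text
t 18.5 tcp [573.3  11.   92.4]
417
alpha deg 22.3 off [ 5.  -0.3] rms 0.93 foot dist [103.4 105.2]
```

Call:
step_arm(increments=[{"slide": [-0.004,0,-0.002],"roll": 0},{"slide": [-0.0075,0,-0.006],"roll": 0},{"slide": [-0.0105,0,-0.011],"roll": 0},{"slide": [-0.0135,0,-0.015],"roll": 0}])

```text
t: 19.05
eef_pos: [571.6, -2.8, 107.3]
tcp_rot: [3.141, -0.0, 1.457]
ft_force: [0.7, 2.5, -0.7]
opening: 0.467
grip_force: 30.0
```

Call:
step_arm(increments=[{"slide": [-0.004,0,-0.005],"roll": 0},{"slide": [-0.009,0,-0.009],"roll": 0},{"slide": [-0.014,0,-0.013],"roll": 0}])

```text
t: 19.42
eef_pos: [569.9, -17.0, 120.3]
tcp_rot: [-3.141, -0.0, 1.457]
ft_force: [-0.0, 2.5, -0.1]
opening: 0.465
grip_force: 30.0
```

```bash
python3 ang.py -30 66
```

```text
t 19.43 tcp [569.9 -17.  120.3]
570
alpha deg 42.1 off [ 5.  -0.8] rms 1.27 foot dist [97.5 98.4]
```

Call:
step_arm(increments=[{"slide": [-0.006,0,-0.003],"roll": 0},{"slide": [-0.011,0,-0.006],"roll": 0},{"slide": [-0.0165,0,-0.0085],"roll": 0},{"slide": [-0.0245,0,-0.013],"roll": 0},{"slide": [-0.0325,0,-0.0165],"roll": 0}])

```text
t: 20.1
eef_pos: [566.3, -49.5, 136.9]
tcp_rot: [3.141, 0.0, 1.457]
ft_force: [-0.0, 0.4, -1.9]
opening: 0.465
grip_force: 30.0
```

```bash
python3 ang.py -15 66
```

```text
t 20.1 tcp [566.3 -49.5 136.9]
1110
alpha deg 88.5 off [ 5.  -1.9] rms 13.1 foot dist [ 3.3 16.3]
```

```bash
sed -i 's/&(P\[:,2\]>a\[1\])/\&(P[:,2]>a[1])\&(w<-22)/' ang.py; python3 ang.py 30 66
```

```text
t 20.15 tcp [566.4 -50.2 137.3]
332
alpha deg 40.4 off [ 4.1 -0.7] rms 1.05 foot dist [98.3 98.7]
```

Fit says the tilt is still 40°, so the jar has ridden above the edge. I'll back off, lower and re-engage.

Call:
step_arm(increments=[{"slide": [0.045,0,0],"roll": 0},{"slide": [0.047,0,0.01],"roll": 0},{"slide": [0.047,0,0.02],"roll": 0},{"slide": [0.041,0,0.02],"roll": 0},{"slide": [0.038,0,0.02],"roll": 0}])

```text
t: 20.82
eef_pos: [570.6, -12.2, 116.6]
tcp_rot: [-3.142, 0.0, 1.456]
ft_force: [0.0, 0.3, -1.4]
opening: 0.472
grip_force: 30.0
```

Call:
step_arm(increments=[{"slide": [-0.002,0,0],"roll": 0},{"slide": [-0.004,0,0],"roll": 0}])

```text
t: 21.08
eef_pos: [570.5, -14.8, 117.3]
tcp_rot: [3.141, -0.001, 1.456]
ft_force: [-0.8, 9.8, 8.6]
opening: 0.465
grip_force: 30.0
```

Call:
step_arm(increments=[{"slide": [-0.004,0,-0.002],"roll": 0},{"slide": [-0.008,0,-0.0045],"roll": 0},{"slide": [-0.012,0,-0.007],"roll": 0},{"slide": [-0.016,0,-0.009],"roll": 0}])

```text
t: 21.58
eef_pos: [568.8, -30.7, 126.4]
tcp_rot: [3.14, -0.001, 1.457]
ft_force: [1.6, 5.5, 2.5]
opening: 0.463
grip_force: 30.0
```

```bash
python3 ang.py 30 66
```

```text
t 21.57 tcp [568.8 -30.7 126.4]
344
alpha deg 51.5 off [ 3.4 -0.8] rms 0.81 foot dist [94.6 95.5]
```

Call:
step_arm(increments=[{"slide": [-0.005,0,-0.001],"roll": 0},{"slide": [-0.009,0,-0.0025],"roll": 0},{"slide": [-0.013,0,-0.004],"roll": 0},{"slide": [-0.017,0,-0.0055],"roll": 0}])

```text
t: 22.12
eef_pos: [567.0, -47.6, 132.0]
tcp_rot: [3.14, -0.001, 1.457]
ft_force: [1.7, 4.5, 5.4]
opening: 0.466
grip_force: 30.0
```

```bash
python3 ang.py 30 66
```

```text
t 22.12 tcp [567.  -47.6 132. ]
366
alpha deg 60.3 off [ 0.6 -1. ] rms 0.81 foot dist [91.1 92.4]
```

Call:
step_arm(increments=[{"slide": [-0.005,0,-0.0005],"roll": 0},{"slide": [-0.0095,0,-0.0015],"roll": 0},{"slide": [-0.014,0,-0.0025],"roll": 0},{"slide": [-0.0185,0,-0.003],"roll": 0}])

```text
t: 22.68
eef_pos: [565.0, -66.2, 135.3]
tcp_rot: [3.139, -0.0, 1.457]
ft_force: [1.1, 4.7, 9.6]
opening: 0.463
grip_force: 30.0
```

```bash
python3 ang.py 40 66
```

```text
t 22.68 tcp [565.  -66.2 135.3]
391
alpha deg 70.4 off [-1.7 -1.2] rms 0.78 foot dist [88.7 89.6]
```

Call:
step_arm(increments=[{"slide": [-0.0045,0,-0.001],"roll": 0},{"slide": [-0.009,0,-0.002],"roll": 0},{"slide": [-0.0135,0,-0.002],"roll": 0},{"slide": [-0.018,0,-0.002],"roll": 0}])

```text
t: 23.22
eef_pos: [562.5, -84.5, 136.6]
tcp_rot: [3.141, -0.0, 1.457]
ft_force: [1.1, 2.2, 5.9]
opening: 0.464
grip_force: 30.0
```

```bash
python3 ang.py 60 66
```

```text
t 23.23 tcp [562.5 -84.5 136.6]
407
alpha deg 79.9 off [-4.6 -0.8] rms 0.72 foot dist [88.1 90. ]
```

Call:
step_arm(increments=[{"slide": [0,0,-0.012],"roll": 0},{"slide": [0.04,0,-0.012],"roll": 0},{"slide": [0.1,0,-0.012],"roll": 0},{"slide": [0.11,0,0.02],"roll": 0},{"slide": [0.11,0,0.045],"roll": 0}])

```text
t: 23.9
eef_pos: [574.5, 26.2, 90.6]
tcp_rot: [-3.141, 0.0, 1.459]
ft_force: [-0.8, 0.0, -1.6]
opening: 0.47
grip_force: 30.0
```

Call:
step_arm(increments=[{"slide": [0,0,0.005],"roll": 0},{"slide": [0,0,0.01],"roll": 0}])

```text
t: 24.15
eef_pos: [575.1, 24.8, 81.7]
tcp_rot: [3.141, 0.0, 1.457]
ft_force: [1.2, -0.0, -1.5]
opening: 0.468
grip_force: 30.0
```

```bash
python3 ang.py 60 8
```

```text
t 24.15 tcp [575.1  24.8  81.7]
350
alpha deg 36.7 off [-5.  -2.1] rms 10.87 foot dist [63.2 64.1]
```

Call:
step_arm(increments=[{"slide": [0,0,0.003],"roll": 0},{"slide": [0,0,0.005],"roll": 0}])

```text
t: 24.45
eef_pos: [575.0, 25.0, 76.5]
tcp_rot: [3.141, -0.0, 1.457]
ft_force: [-0.5, 0.1, -0.9]
opening: 0.465
grip_force: 30.0
```

Call:
step_arm(increments=[{"slide": [0,0,0.002],"roll": 0},{"slide": [0,0,0.003],"roll": 0}])

```text
t: 24.7
eef_pos: [575.3, 25.1, 74.9]
tcp_rot: [3.14, -0.0, 1.457]
ft_force: [-6.2, 1.0, 25.8]
opening: 0.47
grip_force: 30.0
```

Call:
step_arm(increments=[{"slide": [-0.004,0,0],"roll": 0},{"slide": [-0.008,0,0.0005],"roll": 0},{"slide": [-0.012,0,0.0015],"roll": 0},{"slide": [-0.016,0,0.0025],"roll": 0}])

```text
t: 25.2
eef_pos: [574.1, 9.1, 72.6]
tcp_rot: [3.138, -0.0, 1.457]
ft_force: [-2.4, 0.1, 17.2]
opening: 0.47
grip_force: 30.0
```

```bash
cat > up.py <<'E'
from h import *
s=state();e=s["eef_pos"];print(round(s["t"],2),e.round(1))
n=np.array([.114,.993]);x=np.array([.993,-.114])
for c in("side","scene","wrist"):
  D=cam(c);P=cloud(D).reshape(-1,3);P=P[~np.isnan(P).any(1)]
  u=(P[:,:2]-e[:2])@n;v=(P[:,:2]-e[:2])@x
  for lo,hi in((8,20),(20,35),(35,50),(50,64),(64,80),(80,95),(95,125)):
    m=(abs(u)<40)&(abs(v)<28)&(P[:,2]>lo)&(P[:,2]<hi)
    if m.sum()>8:print(c,lo,hi,m.sum(),"u",np.percentile(u[m],[2,98]).round(1),"v",np.percentile(v[m],[2,98]).round(1))
E
python3 up.py
```

```text
25.2 [574.1   9.1  72.6]
side 20 35 57 u [-20.7   0.4] v [-23.1  18. ]
side 35 50 76 u [-21.    6.5] v [-23.8  19.6]
side 50 64 68 u [-18.6   2.9] v [-23.4  16.4]
side 64 80 85 u [-17.7   2.4] v [-26.5  21.7]
side 80 95 87 u [-16.9  -0.3] v [-26.  26.]
side 95 125 175 u [-14.6  22.5] v [-27.2  27.1]
scene 8 20 129 u [-8.6 27.4] v [-25.3   0.8]
scene 20 35 188 u [-12.2  28. ] v [-24.9  -0.2]
scene 35 50 187 u [-10.9  28.5] v [-25.    1.5]
scene 50 64 177 u [-8.8 29.1] v [-24.4   1.3]
scene 64 80 197 u [-4.  29.1] v [-27.8   2.5]
scene 80 95 124 u [10.9 30.2] v [-27.2   2.2]
scene 95 125 385 u [ 2.5 29.7] v [-26.1  26.6]
wrist 8 20 91 u [17.  27.1] v [-18.4  17.3]
wrist 20 35 198 u [16.7 27.6] v [-19.8  18. ]
wrist 35 50 247 u [17.5 28.4] v [-19.7  17.9]
wrist 50 64 302 u [17.8 29. ] v [-19.4  18.7]
wrist 64 80 579 u [10.2 28.7] v [-25.4  25.1]
wrist 80 95 748 u [-6.7 30. ] v [-27.3  27.2]
wrist 95 125 6323 u [-6.3 28.7] v [-25.8  25.9]
```

Call:
step_arm(increments=[{"slide": [-0.001,0,-0.001],"roll": 0},{"slide": [-0.001,0,-0.001],"roll": 0},{"slide": [-0.001,0,-0.001],"roll": 0},{"slide": [-0.001,0,-0.001],"roll": 0}], fingers=0.65)

```text
t: 25.85
eef_pos: [572.8, 8.3, 71.5]
tcp_rot: [-3.141, -0.0, 1.457]
ft_force: [0.3, 0.5, 0.1]
opening: 0.647
grip_force: 0.0
```

```bash
python3 up.py
```

```text
25.85 [572.8   8.3  71.5]
side 20 35 61 u [-21.   -2.2] v [-22.   19.1]
side 35 50 70 u [-20.    5.1] v [-22.9  20.5]
side 50 64 63 u [-19.5   2.5] v [-22.7  17.1]
side 64 80 80 u [-19.6   0.3] v [-22.   18.6]
side 80 95 69 u [-19.6  -0.8] v [-22.5  20.1]
side 95 125 129 u [-18.   24.5] v [-22.2  17.9]
scene 8 20 132 u [-12.2  27.4] v [-24.2   3. ]
scene 20 35 187 u [-10.6  27.6] v [-24.3   3. ]
scene 35 50 186 u [-10.7  27.3] v [-23.7   3.1]
scene 50 64 148 u [-5.8 27.4] v [-23.8   3.9]
scene 64 80 179 u [ 6.9 26.6] v [-23.1   5.1]
scene 80 95 124 u [ 6.5 26.9] v [-23.6   2.8]
scene 95 125 286 u [ 2.4 25.7] v [-22.8  15.8]
wrist 8 20 115 u [17.1 27.4] v [-18.3  18.1]
wrist 20 35 240 u [16.2 27.6] v [-18.6  19.5]
wrist 35 50 293 u [16.8 27.7] v [-18.6  19.3]
wrist 50 64 361 u [16.5 27.8] v [-19.1  19.2]
wrist 64 80 619 u [15.1 27.2] v [-19.   19.6]
wrist 80 95 578 u [10.1 27.8] v [-21.6  21.4]
wrist 95 125 4816 u [-5.9 26.5] v [-19.5  19.9]
```

The jar now stands upright on its foot, cap up. I'll regrip the cap centrally and lift.

Call:
step_arm(increments=[{"slide": [0.0045,0,-0.0055],"roll": 0},{"slide": [0.0045,0,-0.0055],"roll": 0}])

```text
t: 26.25
eef_pos: [573.7, 13.1, 77.7]
tcp_rot: [3.141, -0.0, 1.457]
ft_force: [-0.5, -0.3, -0.9]
opening: 0.649
grip_force: 0.0
```

Call:
step_arm(increments=[{"slide": [0,0,0],"roll": 0},{"slide": [0,0,0],"roll": 0},{"slide": [0,0,0],"roll": 0},{"slide": [0,0,0],"roll": 0},{"slide": [0,0,0],"roll": 0}], fingers=0.4)

```text
t: 26.88
eef_pos: [573.4, 12.7, 77.1]
tcp_rot: [-3.142, -0.0, 1.457]
ft_force: [-0.4, -0.0, 0.1]
opening: 0.468
grip_force: 30.0
```

Call:
step_arm(increments=[{"slide": [0,0,0],"roll": 0},{"slide": [0,0,-0.03],"roll": 0},{"slide": [0,0,-0.07],"roll": 0},{"slide": [0,0,-0.08],"roll": 0},{"slide": [0,0,-0.08],"roll": 0}])

```text
t: 27.5
eef_pos: [573.3, 12.7, 157.0]
tcp_rot: [3.141, -0.0, 1.457]
ft_force: [0.0, -0.1, -2.0]
opening: 0.467
grip_force: 30.0
```

Run:
```python
from h import *
s=state();e=s["eef_pos"];print(round(s["t"],2),e.round(1),s["tcp_rot"],s["grip_force"])
n=np.array([.114,.993]);x=np.array([.993,-.114])
for c in("side","scene","wrist"):
  D=cam(c);P=cloud(D).reshape(-1,3);P=P[~np.isnan(P).any(1)]
  u=(P[:,:2]-e[:2])@n;v=(P[:,:2]-e[:2])@x
  for lo,hi in((80,95),(95,110),(110,125),(125,140),(140,160)):
    m=(abs(u)<40)&(abs(v)<28)&(P[:,2]>lo)&(P[:,2]<hi)
    if m.sum()>8:print(c,lo,hi,m.sum(),"u",np.percentile(u[m],[2,98]).round(1),"v",np.percentile(v[m],[2,98]).round(1))
  # hole: points below the rim inside / top ring
  m=(abs(P[:,2]-63)<5)&(np.hypot(P[:,0]-561,P[:,1]+119)<60)
  q=P[m][:,:2]
  # largest empty circle near nominal among ring points
  best=None
  for cx in np.arange(553,569,.5):
    for cy in np.arange(-128,-111,.5):
      r=np.hypot(q[:,0]-cx,q[:,1]-cy);val=np.sort(r)[5] if len(r)>50 else 0
      if best is None or val>best[0]:best=(val,cx,cy)
  print(c,len(q),"hole",best)
```

```text
27.5 [573.3  12.7 157. ] [ 3.14114689e+00 -8.02664293e-05  1.45680068e+00] 29.999805092811584
side 80 95 58 u [-24.3  -3.5] v [-22.7  19.5]
side 95 110 80 u [-24.8  -5.3] v [-22.6  20.8]
side 110 125 76 u [-25.1   0.6] v [-23.2  17.6]
side 125 140 77 u [-25.3  -5. ] v [-23.1  18.5]
side 140 160 115 u [-25.3  -6.3] v [-23.4  20. ]
side 485 hole (np.float64(23.686616167945502), np.float64(561.5), np.float64(-120.5))
scene 80 95 183 u [-13.9  22.7] v [-24.7   3.3]
scene 95 110 220 u [-15.9  23.3] v [-24.4   3. ]
scene 110 125 230 u [-15.9  23.3] v [-24.6   1.5]
scene 125 140 236 u [-15.   23.3] v [-24.5   2.5]
scene 140 160 304 u [-14.1  22.9] v [-27.5   4.7]
scene 243 hole (np.float64(43.11931062064818), np.float64(553.0), np.float64(-128.0))
wrist 80 95 127 u [12.5 22.7] v [-18.2  17.8]
wrist 95 110 237 u [12.1 22.8] v [-19.2  18.5]
wrist 110 125 286 u [11.8 22.9] v [-19.4  18.7]
wrist 125 140 362 u [11.5 22.8] v [-19.6  18.5]
wrist 140 160 801 u [ 8.  22.4] v [-24.2  23.2]
wrist 1576 hole (np.float64(23.811916139886037), np.float64(563.0), np.float64(-117.0))
```

Call:
step_arm(increments=[{"slide": [-0.05,0.002,0],"roll": 0},{"slide": [-0.1,0.004,0],"roll": 0},{"slide": [-0.131,0.004,0],"roll": 0},{"slide": [-0.131,0.004,0],"roll": 0},{"slide": [-0.131,0.004,0.01],"roll": 0}])

```text
t: 28.28
eef_pos: [562.5, -117.5, 146.5]
tcp_rot: [-3.142, -0.0, 1.457]
ft_force: [-0.2, 0.0, -1.9]
opening: 0.464
grip_force: 30.0
```

Run:
```python
from h import *
go((562.6,-117.8,139))
save(cam("side"),"s5.png",(190,100,310,190),5)
```

```text
t 28.27 at [ 562.5 -117.5  146.5] slide [-0.0003  0.0001  0.0075] roll 0 open 0.464
```

View pics/s5.png

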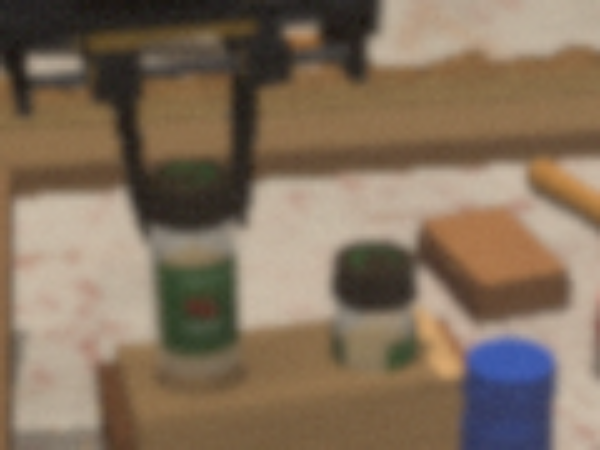

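The jar is cap up (cap at 188,195) and vertical, with its foot at (200,375) right over the near hole. The far jar at (375,305) is untouched. I'll lower it gently.

Call:
step_arm(increments=[{"slide": [0,0,0.005],"roll": 0},{"slide": [0,0,0.009],"roll": 0},{"slide": [0,0,0.012],"roll": 0}])

```text
t: 28.7
eef_pos: [562.5, -117.5, 134.8]
tcp_rot: [-3.141, -0.0, 1.457]
ft_force: [-0.1, 0.5, -0.9]
opening: 0.466
grip_force: 30.0
```

Call:
step_arm(increments=[{"slide": [0,0,0.006],"roll": 0},{"slide": [0,0,0.012],"roll": 0},{"slide": [0,0,0.018],"roll": 0}])

```text
t: 29.08
eef_pos: [562.4, -117.9, 116.7]
tcp_rot: [-3.142, -0.0, 1.457]
ft_force: [-0.1, -0.0, -1.0]
opening: 0.466
grip_force: 30.0
```

Call:
step_arm(increments=[{"slide": [0,0,0.008],"roll": 0},{"slide": [0,0,0.015],"roll": 0},{"slide": [0,0,0.022],"roll": 0}])

```text
t: 29.45
eef_pos: [562.4, -117.9, 94.6]
tcp_rot: [-3.141, -0.0, 1.457]
ft_force: [0.2, -0.3, -1.1]
opening: 0.464
grip_force: 30.0
```

Call:
step_arm(increments=[{"slide": [0,0,0.003],"roll": 0},{"slide": [0,0,0.005],"roll": 0},{"slide": [0,0,0.006],"roll": 0}])

```text
t: 29.82
eef_pos: [562.5, -117.9, 89.1]
tcp_rot: [3.141, -0.0, 1.457]
ft_force: [0.0, -0.1, -1.7]
opening: 0.467
grip_force: 30.0
```

Call:
step_arm(increments=[{"slide": [0,0,0],"roll": 0},{"slide": [0,0,0],"roll": 0},{"slide": [0,0,0],"roll": 0},{"slide": [0,0,0],"roll": 0}], fingers=0.65)

```text
t: 30.32
eef_pos: [562.5, -117.9, 89.2]
tcp_rot: [3.141, -0.0, 1.457]
ft_force: [-0.0, 0.5, 0.0]
opening: 0.654
grip_force: 0.0
```

Call:
step_arm(increments=[{"slide": [0,0,-0.03],"roll": 0},{"slide": [0,0,-0.08],"roll": 0},{"slide": [0.03,0,-0.14],"roll": 0},{"slide": [0.08,0,-0.16],"roll": 0},{"slide": [0.08,0,-0.16],"roll": 0}])

```text
t: 30.95
eef_pos: [572.2, -36.0, 251.3]
tcp_rot: [3.138, -0.0, 1.46]
ft_force: [0.4, -0.6, -1.1]
opening: 0.65
grip_force: 0.0
```

Run:
```python
from h import *
print(state()["t"])
for c in("side","scene","wrist"):
  P=cloud(cam(c)).reshape(-1,3);P=P[~np.isnan(P).any(1)]
  for k in((562,-119),(655,-130)):
    m=(np.hypot(P[:,0]-k[0],P[:,1]-k[1])<26)&(P[:,2]>100)&(P[:,2]<150);s=P[m]
    if len(s)>10:print(c,k,len(s),np.percentile(s[:,2],[50,98]).round(1),s[:,:2].min(0).round(),s[:,:2].max(0).round())
```

```text
30.95
side (562, -119) 216 [116.4 119.4] [ 539. -141.] [582. -96.]
side (655, -130) 208 [116.  118.9] [ 633. -155.] [ 677. -109.]
scene (562, -119) 489 [115.8 117.7] [ 537. -139.] [585. -93.]
scene (655, -130) 411 [115.5 117.8] [ 632. -151.] [ 677. -106.]
wrist (562, -119) 1308 [115.9 117.4] [ 541. -139.] [585. -95.]
wrist (655, -130) 678 [115.7 117.3] [ 644. -148.] [ 679. -107.]
```

Both jar tops are at the same height (117 mm), so the jar is fully home and nothing touches it. I'll hand it in.

```bash
python3 -c "
from cell import env
print(env.job_done())"
```

```text
the job is handed in; nothing more can be done
None
```

The upside-down jar was pulled out, laid on its side and let go, taken again by the cap end, and put back cap up fully home in its own hole at about 31 s; after a partial tilt against the rack edge I also stood it on the worktop and regripped it once, the other jar was left alone, and the job is handed in with no verdict shown.

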